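# Nest the crucibles and box the vials in the glovebox

### The arm

A 7-joint arm with a two-finger parallel gripper is mounted at the origin on the work surface. World frame = base frame: x ahead of the robot, y to its left, z up, the work surface at z = 0. Lengths are in m, angles in rad, forces in N, time in s.
With the tool pointing down it reaches from about 0.35 to 0.775 m from the base axis. Payload 3.1 kg.
Tool frame: the origin (TCP) lies on the mounting face of the last link; the fingertips stand 173 mm ahead of it and the grasp point (between the pads) lies 155 mm ahead of it; z points along the fingers, y is the line along which they close (so a half turn about z gives the same grasp; the last joint's range is limited). The gripper opens to 85 mm and grips with 20 to 120 N. Pads are 22 mm wide; open, the fingers measure 114 mm over their backs; the gripper's body (76 mm by 85 mm) begins 54 mm behind the grasp point. The pads swing forward as they close: fully open they stand 13 mm farther back than shut.
Start: joints at [1.282, 0.311, 0.014, 1.512, -0.004, 1.319, -0.027], TCP at [0.134, -0.533, 0.405] pointing down, gripper open.
Joint ranges: [-2.7, 2.7], [-0.3, 1.91], [-1.27, 1.3], [0.12, 2.57], [-1.44, 4.58], [0.2, 2.03], [-3.05, 3.05]. Speed limits (rad/s): [2.79, 2.79, 3.14, 3.14, 3.14, 3.14, 3.14].

### API

Orientations are given as a 3x3 rotation matrix whose columns are the frame's x, y, z axes.
In Python, from plant import env gives the robot as it stands.
- The arm moves only by the tool drive_tool, never from a script. Its argument "motion" is one flat list of numbers, 7 for each row, row after row: the opening, from -1 (shut) to 1 (fully open), so that 0 is half open, then the shift along the tool's x, y, z normalised to -1 to 1, where 1 is 1 m, then the turn, a rotation vector about the tool's x, y, z normalised to -1 to 1, where 1 is pi rad. A call has 1 to 20 rows; each row is the pose to reach, as a shift and turn from the pose commanded when the call began, along the tool's axes at that moment, turning the shorter way round; what a row does not reach only later rows make up. A row lasts 1/12 s, in which the tool goes at most 41.7 mm and 7.16 degrees, less where a joint would pass 70% of its speed; a pose out of reach is approached as far as the arm can. A call with a number of a shift or a turn outside -1 to 1 is refused whole. A call with a gripper value outside its range is refused whole. The fingers move at their own pace and stop on an object; "grip_force" is the grip in N (left out, the last holds). Time passes only in rows, so rows that repeat a pose let the fingers close. It gives the time, the measured TCP pose, the force, the opening and the grip force at its end, in the units of the state.
- env.get_state(): the state, without advancing time (a new reading comes with each control period).
- env.snapshot(name): name is "side" or "top"; returns a dict with "color" (480x640x3 uint8, red, green, blue), "vertical_fov" (degrees; the focal length in pixels is half the picture's height over the tangent of half this angle, whatever the lens; pixels are square), "cx", "cy" (the principal point, pixels), "R" (3x3) and "t" (3): a world point X has camera coordinates R X + t. Camera axes: x right, y down, z forward; pixel columns grow to the right and rows downward; lengths in m; the calibration is good to about 2 mm. A picture is of the moment at which its call begins. There is no depth.
- env.close_job(): hands the job in; it is judged then, once.
The state is a dict: "time_s": time; "joints": joint angles; "joint_velocities": joint speeds; "effort": joint torques, N m; "eef_pos": TCP position; "tool_rot": TCP orientation; "contact_force": force on the tool from outside, world axes, zero at the start; "ft_torque": the same for the moment, N m; "finger_gap": opening from 0.0 (shut) to 1.0 (fully open); "grip_force": force on a finger pad.
Only numpy, scipy, OpenCV 4.12 (cv2) and the standard library are available. Lean on these libraries where they do the work, as an engineer would, in place of code of your own. Each camera call takes 0.05 s, during which the arm holds its last target. There are 200 camera calls.

### The job

Clear the glovebox floor. Stand the three open white crucibles nested on the middle of the round aluminium sample stage: first the widest, then the medium one inside it, then the narrow one inside that, each set down and let go before the next. Stand the two small amber vials upright in the blue tray, one in each compartment (before, between or after the crucibles), and leave the red-capped jar, the closed tin and the covered dish where they are.

Things in the scene. Friction and masses are not known exactly. Their poses are not given: they have to be found in the camera images.
- wide_mid (a point): widest and lowest of three open white ceramic crucibles (straight round cups standing mouth up): outer diameter 62 mm, height 35 mm, wall 3 mm, floor 5 mm thick, about 120 g. The point is on its axis, half-way up (17.5 mm above its underside); z up
- medium_mid (a point): medium open white ceramic crucible: outer diameter 44 mm, height 68 mm, wall 3 mm, floor 5 mm thick, about 110 g. The point is on its axis, half-way up (34 mm above its underside); z up. Nested, it stands on the wide one's floor and rises 38 mm above that rim: take it within 15 mm of its own rim so that the fingers stay clear
- narrow_mid (a point): narrow, tallest open white ceramic crucible: outer diameter 25 mm, height 100 mm, wall 3 mm, floor 5 mm thick, about 80 g. The point is on its axis, half-way up (50 mm above its underside); z up. Nested, it rises 37 mm above the medium one's rim: take it within 15 mm of its own rim
- vial_a_mid (a point): one of two alike small capped glass vials with a white cap: amber body with a pale label, 26 mm in diameter, the cap 23 mm in diameter from 52 to 66 mm up; 66 mm high in all, standing, about 40 g. The point is on its axis, 33 mm above its underside; z up
- vial_b_mid (a point): one of two alike small capped glass vials with a white cap: amber body with a pale label, 26 mm in diameter, the cap 23 mm in diameter from 52 to 66 mm up; 66 mm high in all, standing, about 40 g. The point is on its axis, 33 mm above its underside; z up
- stage_top (a point): fixed round sample stage: an aluminium disc 100 mm in diameter on a slightly wider white disc on a black square base 125 mm wide. The point is the centre of the flat top, 40 mm above the work surface; z up
- tray: fixed low open blue tray, 140 mm (its x) by 100 mm (its y) outside, 14 mm high, walls and floor 4 mm thick, its floor 4 mm above the work surface; one wall along its y through the middle makes two compartments of 64 by 92 mm, centred 34 mm from the middle along its +x and -x. Origin at the middle of its underside; yaw varies
- jar_mid (a point): bystander: closed white jar with a red cap, 58 mm in diameter, 84 mm high, about 250 g. The point is on its axis, half-way up
- tin_mid (a point): bystander: closed aluminium tin with a flat lid, 52 mm in diameter, 46 mm high, about 200 g. The point is on its axis, half-way up
- dish_mid (a point): bystander: flat round covered dish, clear to pale, with a small dark chip in its middle, 64 mm in diameter, 17 mm high. The point is on its axis, half-way up

How it is judged:
On the way, in this order (a step that is already met when the one before it is completed fails the run):
1. the widest crucible stands on the middle of the sample stage, let go (horizontal distance between wide_mid and stage_top below 0.015 m and z of wide_mid in the frame of stage_top between 0.0125 and 0.0225 m and angle between wide_mid's own z axis and vertical below 0.12 rad and contact force between the fingers and wide below 0.1 N), for 0.2 s.
2. the medium crucible stands inside the widest on the stage, let go (horizontal distance between wide_mid and stage_top below 0.015 m and z of wide_mid in the frame of stage_top between 0.0125 and 0.0225 m and angle between each of wide_mid, medium_mid's own z axis and vertical below 0.12 rad and horizontal distance between medium_mid and wide_mid below 0.01 m and z of medium_mid in the frame of wide_mid between 0.0165 and 0.0265 m and contact force between the fingers and medium below 0.1 N), for 0.2 s.
3. the narrow crucible stands inside the medium one, let go (horizontal distance between wide_mid and stage_top below 0.015 m and z of wide_mid in the frame of stage_top between 0.0125 and 0.0225 m and angle between each of wide_mid, medium_mid, narrow_mid's own z axis and vertical below 0.12 rad and horizontal distance between medium_mid and wide_mid below 0.01 m and z of medium_mid in the frame of wide_mid between 0.0165 and 0.0265 m and horizontal distance between narrow_mid and medium_mid below 0.01 m and z of narrow_mid in the frame of medium_mid between 0.016 and 0.026 m and contact force between the fingers and narrow below 0.1 N), for 0.2 s.
At the end, for the whole second after the job is handed in: The widest crucible stands on the stage within 15 mm of its centre, the medium one on its floor inside it, the narrow one on the medium one's floor; the vials stand on the tray's floor, one per compartment; all upright within 0.12 rad, released and at rest (all of step 3 and y of vial_a_mid in the frame of tray between -0.046 and 0.046 m and height (world z) of vial_a_mid between 0.03 and 0.044 m and angle between each of vial_a_mid, vial_b_mid's own z axis and vertical below 0.12 rad and y of vial_b_mid in the frame of tray between -0.046 and 0.046 m and height (world z) of vial_b_mid between 0.03 and 0.044 m and ((x of vial_a_mid in the frame of tray between 0.002 and 0.066 m and x of vial_b_mid in the frame of tray between -0.066 and -0.002 m) or (x of vial_a_mid in the frame of tray between -0.066 and -0.002 m and x of vial_b_mid in the frame of tray between 0.002 and 0.066 m)) and linear speed of each of wide, medium, narrow, vial_a, vial_b below 0.02 m/s and contact force between the fingers and wide below 0.1 N and contact force between the fingers and medium below 0.1 N and contact force between the fingers and vial_a below 0.1 N and contact force between the fingers and vial_b below 0.1 N); the robot touches nothing.
It fails at once if the red-capped jar is shifted by more than 25 mm or tipped (distance of jar_mid from where it was at the start of the episode above 0.025 m or angle between jar_mid's own z axis and vertical above 0.35 rad).
It fails at once if the closed tin is shifted by more than 25 mm or tipped (distance of tin_mid from where it was at the start of the episode above 0.025 m or angle between tin_mid's own z axis and vertical above 0.35 rad).
It fails at once if the covered dish is shifted by more than 25 mm or tipped (distance of dish_mid from where it was at the start of the episode above 0.025 m or angle between dish_mid's own z axis and vertical above 0.35 rad).
It also fails if it takes over 136 s, if anything falls off the work surface, if the arm or the gripper's body presses on something with over 40 N, if the wrist force passes 120 N, or if a joint passes its speed limit or range.

## Working session

There is one attempt and no reset: what is moved stays moved. The work goes in short steps, Python scripts to look and compute and a tool call to move; the robot and the scene stay as the last step left them, time stands still between calls to the robot, and variables do not carry over. Pictures are saved under pics/ and viewed, at most 14 in all, crops included, and the job is handed in when it is done.

Besides the shell and the picture viewer there is one more tool, called after "Emit:" as name(argument=value, ...), one argument or row to a line, values as JSON. drive_tool: Moves the arm, as the interface text tells. Its arguments: {"type":"object","properties":{"motion":{"type":"array","items":{"type":"number","minimum":-1,"maximum":1}},"grip_force":{"type":"number"}},"required":["motion"]}

```bash
mkdir -p pics; ls; python3 - <<'E'
from plant import env
import cv2,pickle,numpy as np
d={}
for n in("side","top"):
    s=env.snapshot(n); d[n]=s; cv2.imwrite(f"pics/{n}0.png",s["color"][:,:,::-1])
    print(n,{k:np.round(v,4).tolist() for k,v in s.items() if k!="color"})
pickle.dump(d,open("s0.pkl","wb"))
st=env.get_state();print(st)
E
```

```text
pics
side {'vertical_fov': 47.471, 'cx': 316.9841, 'cy': 237.9736, 'R': [[0.9847, -0.1736, 0.0148], [-0.101, -0.6382, -0.7632], [0.1419, 0.7501, -0.6459]], 't': [-0.5565, 0.109, 0.9554]}
top {'vertical_fov': 56.1162, 'cx': 323.1314, 'cy': 238.678, 'R': [[-0.0106, -0.9998, -0.0174], [-0.9984, 0.0116, -0.0555], [0.0556, 0.0168, -0.9983]], 't': [0.0093, 0.5625, 0.8629]}
{'time_s': 0.1, 'joints': array([ 1.28228635,  0.31167003,  0.01397386,  1.51290144, -0.00442492,
        1.31921763, -0.0272105 ]), 'joint_velocities': array([-0.00014127, -0.00267931,  0.00029081, -0.00371328, -0.0006076 ,
       -0.0005206 , -0.00139915]), 'effort': array([ 1.14052480e-03, -3.80852973e+01,  1.46961808e-01, -2.31240678e+01,
        1.23693570e-02,  8.06766824e-03,  8.56219202e-06]), 'eef_pos': array([ 0.13434285, -0.53304387,  0.40371399]), 'tool_rot': array([[ 9.69677641e-01,  2.44386839e-01, -5.87822234e-04],
       [ 2.44387539e-01, -9.69675403e-01,  2.08426157e-03],
       [-6.06306646e-05, -2.16471827e-03, -9.99997655e-01]]), 'contact_force': array([-0.41155169, -0.02188483, -0.19618819]), 'ft_torque': array([ 0.05065673, -0.04993771, -0.02363919]), 'grip_force': 0.0, 'finger_gap': 1.0002753678814935}
```

View pics/top0.png

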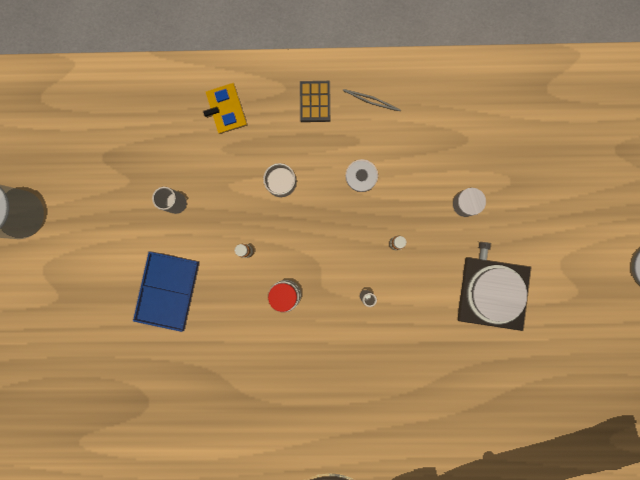

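View pics/side0.png

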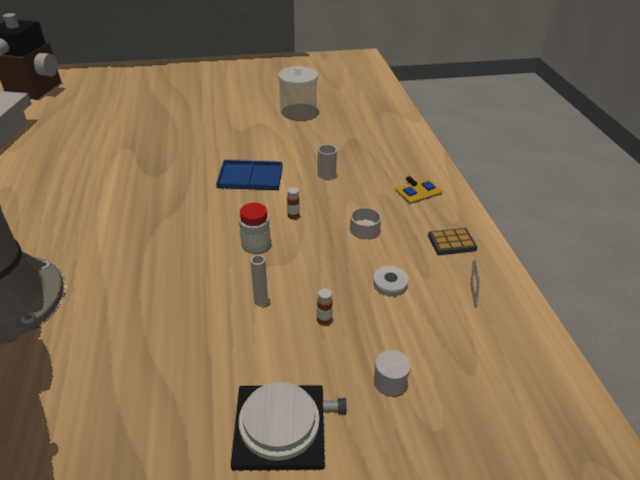

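```bash
cat > h.py <<'E'
import numpy as np,cv2,pickle
def f(s): return 240/np.tan(np.radians(s["vertical_fov"])/2)
def ray(s,u,v,z):
    R,t=np.array(s["R"]),np.array(s["t"]); c=-R.T@t
    d=R.T@np.array([(u-s["cx"])/f(s),(v-s["cy"])/f(s),1])
    return c+d*(z-c[2])/d[2]
def proj(s,X):
    p=np.array(s["R"])@np.array(X)+s["t"]; return np.array([s["cx"]+f(s)*p[0]/p[2],s["cy"]+f(s)*p[1]/p[2]])
def mosaic(s,cs,name,h=20,k=5,cols=4):
    T=[cv2.resize(cv2.getRectSubPix(s["color"],(2*h,2*h),tuple(map(float,c))),None,fx=k,fy=k,interpolation=cv2.INTER_CUBIC) for c in cs]
    while len(T)%cols:T.append(T[0]*0)
    cv2.imwrite(name,np.vstack([np.hstack(T[i:i+cols]) for i in range(0,len(T),cols)])[:,:,::-1])
E
python3 - <<'E'
from h import *
d=pickle.load(open("s0.pkl","rb"));t,s=d["top"],d["side"]
O=dict(wide=(280,180,.035,365,216),med=(165,199,.068,327,150),nar=(369,299,.1,258,260),va=(242,250,.066,293,191),vb=(399,243,.066,325,294),jar=(283,297,.084,254,211),tin=(471,202,.046,392,362),dish=(362,175,.017,391,277),stage=(498,295,.04,280,417),tray=(166.5,291.5,.014,250,174))
for n,(u,v,z,a,b) in O.items():
    X=ray(t,u,v,z);print(n,X.round(3),ray(s,a,b,z).round(3),"r",np.hypot(*X[:2]).round(3),"side px",proj(s,X).round(1))
mosaic(t,[O[n][:2] for n in list(O)[:5]]+[(498,295),(498,295),(166,291)],"pics/m0.png",h=20)
for n,c in dict(tray=[(150,252),(199,262),(184,330),(134,321)],base=[(464,257),(531,266),(524,330),(458,320)]).items():
    P=[ray(t,*p,.014 if n=="tray" else .02) for p in c];print(n,np.round(P,3)[:,:2].tolist(),[np.linalg.norm(P[i]-P[i-1]).round(4) for i in range(4)])
E
```

```text
wide [0.676 0.085 0.035] [0.679 0.091 0.035] r 0.681 side px [364.3 218. ]
med [0.637 0.295 0.068] [0.639 0.298 0.068] r 0.702 side px [326.1 150.8]
nar [ 0.451 -0.077  0.1  ] [ 0.452 -0.077  0.1  ] r 0.458 side px [257.9 260.2]
va [0.541 0.152 0.066] [0.542 0.155 0.066] r 0.561 side px [292.5 192. ]
vb [ 0.55  -0.137  0.066] [ 0.553 -0.138  0.066] r 0.567 side px [323.1 293.5]
jar [0.455 0.075 0.084] [0.457 0.077 0.084] r 0.461 side px [252.8 211.9]
tin [ 0.627 -0.276  0.046] [ 0.63  -0.272  0.046] r 0.685 side px [390.9 364.4]
dish [ 0.687 -0.075  0.017] [ 0.689 -0.069  0.017] r 0.691 side px [390.5 279.1]
stage [ 0.452 -0.324  0.04 ] [ 0.455 -0.332  0.04 ] r 0.556 side px [277.2 411.9]
tray [0.463 0.31  0.014] [0.464 0.309 0.014] r 0.557 side px [249.3 173.8]
tray [[0.54, 0.344], [0.52, 0.247], [0.388, 0.275], [0.406, 0.373]] [np.float64(0.1375), np.float64(0.099), np.float64(0.1348), np.float64(0.0998)]
base [[0.524, -0.268], [0.505, -0.396], [0.384, -0.378], [0.404, -0.253]] [np.float64(0.1211), np.float64(0.1288), np.float64(0.1228), np.float64(0.1262)]
```

View pics/m0.png

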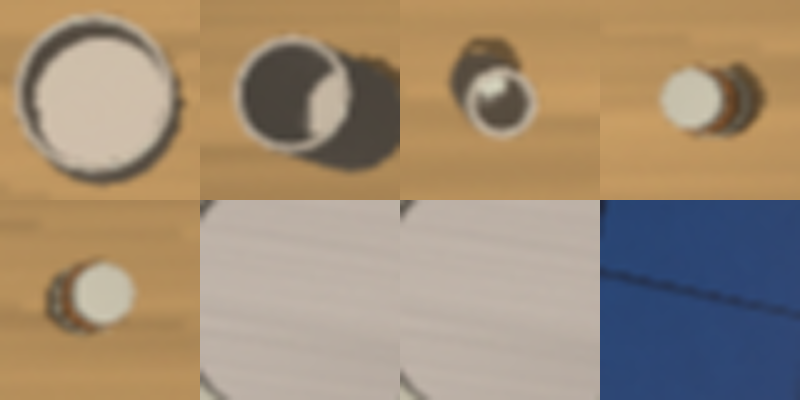

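```bash
python3 - <<'E'
from h import *
d=pickle.load(open("s0.pkl","rb"));t,s=d["top"],d["side"]
mosaic(t,[(498,295),(167,291)],"a.png",h=50,k=4,cols=2)
mosaic(s,[(280,417)],"b.png",h=50,k=4,cols=1)
mosaic(s,[(365,222),(327,157),(258,275),(293,197),(325,302),(391,370),(391,279),(255,225)],"c.png",h=25,k=4,cols=4)
a,b,c=map(cv2.imread,("a.png","b.png","c.png"))
cv2.imwrite("pics/m1.png",a);cv2.imwrite("pics/m2.png",cv2.resize(np.vstack([c,np.hstack([b[100:300],b[100:300]*0])]),None,fx=1,fy=1))
E
```

```text
(no output)
```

View pics/m1.png

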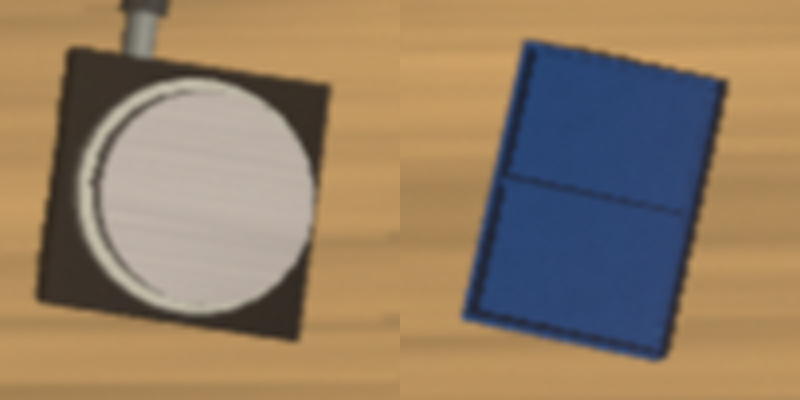

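View pics/m2.png

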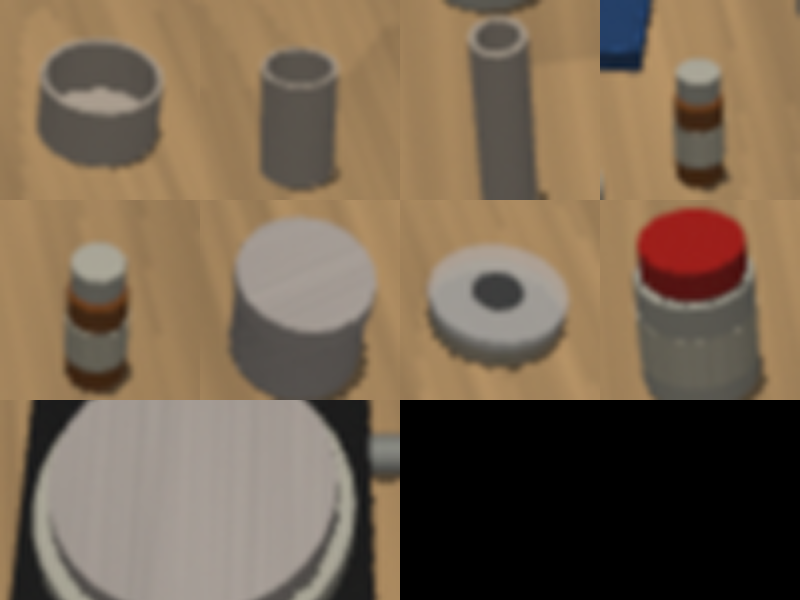

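```bash
cat >> h.py <<'E'
from scipy.optimize import least_squares
def ec(s,X,r):
    a=np.linspace(0,2*np.pi,60); P=np.array([proj(s,[X[0]+r*np.cos(k),X[1]+r*np.sin(k),X[2]]) for k in a])
    return (P.max(0)+P.min(0))/2
def loc(s,uv,z,r): return least_squares(lambda x:ec(s,[*x,z],r)-uv,[.5,0]).x
E
python3 - <<'E'
from h import *
d=pickle.load(open("s0.pkl","rb"));t,s=d["top"],d["side"]
O=dict(wide=(279.2,179,.035,365,216.8,31),med=(163.8,198,.068,327,148.8,22),nar=(369.2,299.3,.1,257.6,259,12.5),va=(240.3,249.8,.066,292.7,189.8,11.5),vb=(399.7,241.8,.066,324.6,292.5,11.5),stage=(499.5,294.75,.04,278.5,417,50),jar=(283,297,.084,255+(692-700)/4,225+(248-300)/4,27),tin=(471,202,.046,391+(306-300)/4,370+(276-300)/4,26),dish=(362,175,.017,391,277.5,32))
for n,(u,v,z,a,b,r) in O.items(): print(n,loc(t,(u,v),z,r/1e3).round(4),loc(s,(a,b),z,r/1e3).round(4))
C=[(525,41),(727,81),(664,360),(464,319)]
P=np.array([ray(t,167+(x-600)/4,291+(y-200)/4,.014)[:2] for x,y in C]);print(P.round(4),P.mean(0),[np.linalg.norm(P[i]-P[i-1]).round(4) for i in range(4)],(P[0]-P[3]))
# divider
print(ray(t,167+(500-600)/4,291+(177-200)/4,.014),ray(t,167+(690-600)/4,291+(213-200)/4,.014))
E
```

```text
wide [0.6776 0.0861] [0.6781 0.0889]
med [0.6387 0.297 ] [0.6404 0.3032]
nar [ 0.4508 -0.0778] [ 0.4512 -0.0743]
va [0.541 0.155] [0.5421 0.1596]
vb [ 0.5524 -0.1381] [ 0.5529 -0.1349]
stage [ 0.4524 -0.3263] [ 0.4532 -0.3291]
jar [0.4551 0.0748] [0.4554 0.075 ]
tin [ 0.6268 -0.2764] [ 0.6294 -0.2755]
dish [ 0.6867 -0.0745] [ 0.6887 -0.07  ]
[[0.5419 0.347 ]
 [0.5212 0.2472]
 [0.3861 0.2773]
 [0.4067 0.3755]] [0.4639432 0.3117524] [np.float64(0.1381), np.float64(0.102), np.float64(0.1384), np.float64(0.1003)] [ 0.13519013 -0.02843737]
[0.47542836 0.35861132 0.014     ] [0.45701907 0.26503562 0.014     ]
```

Emit:
drive_tool(
  motion=[1,0.679,-0.468,0.054,0,0,0.0786,1,0.679,-0.468,0.054,0,0,0.0786,1,0.679,-0.468,0.054,0,0,0.0786,1,0.679,-0.468,0.054,0,0,0.0786,1,0.679,-0.468,0.054,0,0,0.0786,1,0.679,-0.468,0.054,0,0,0.0786,1,0.679,-0.468,0.054,0,0,0.0786,1,0.679,-0.468,0.054,0,0,0.0786,1,0.679,-0.468,0.054,0,0,0.0786,1,0.679,-0.468,0.054,0,0,0.0786,1,0.679,-0.468,0.054,0,0,0.0786,1,0.679,-0.468,0.054,0,0,0.0786,1,0.679,-0.468,0.054,0,0,0.0786,1,0.679,-0.468,0.054,0,0,0.0786,1,0.679,-0.468,0.054,0,0,0.0786,1,0.679,-0.468,0.054,0,0,0.0786,1,0.679,-0.468,0.054,0,0,0.0786,1,0.679,-0.468,0.054,0,0,0.0786,1,0.679,-0.468,0.054,0,0,0.0786,1,0.679,-0.468,0.054,0,0,0.0786],
  grip_force=30,
)

```text
time_s: 1.77
eef_pos: [0.6794, 0.0882, 0.3496]
tool_rot: [[1.0, 0.0, -0.001], [0.0, -1.0, -0.0], [-0.001, 0.0, -1.0]]
contact_force: [1.1, -0.5, -0.4]
finger_gap: 0.998
grip_force: 0.0
```

Emit:
drive_tool(
  motion=[1,-0.001,0.001,0,0,0,0,1,-0.001,0.001,0.04,0,0,0,1,-0.001,0.001,0.08,0,0,0,1,-0.001,0.001,0.12,0,0,0,1,-0.001,0.001,0.15,0,0,0,1,-0.001,0.001,0.172,0,0,0,1,-0.001,0.001,0.172,0,0,0,1,-0.001,0.001,0.172,0,0,0],
)

```text
time_s: 2.43
eef_pos: [0.6765, 0.0849, 0.1768]
tool_rot: [[1.0, -0.0, -0.004], [-0.0, -1.0, -0.001], [-0.004, 0.001, -1.0]]
contact_force: [-0.6, 0.6, 1.7]
finger_gap: 1.0
grip_force: 0.0
```

```bash
python3 - <<'E'
from plant import env
from h import *
t=env.snapshot("top");s=env.snapshot("side")
mosaic(t,[(280,180)],"a.png",h=40,k=5,cols=1);mosaic(s,[(365,205)],"b.png",h=40,k=5,cols=1)
cv2.imwrite("pics/g1.png",np.hstack([cv2.imread("a.png"),cv2.imread("b.png")]));print(env.get_state()["eef_pos"])
E
```

```text
[0.67838942 0.08556676 0.1807722 ]
```

View pics/g1.png

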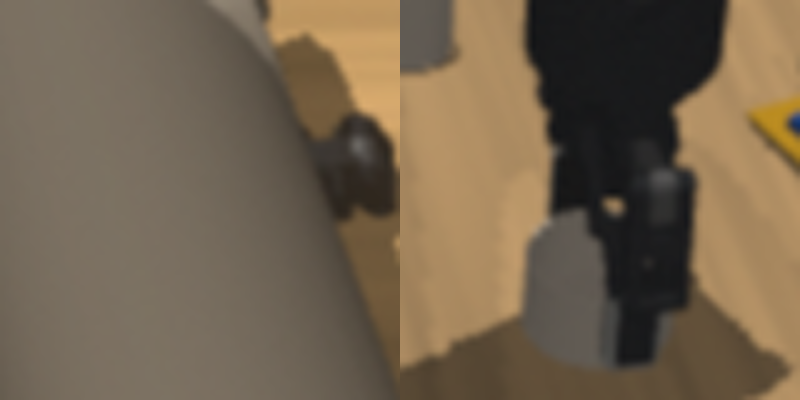

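```bash
python3 - <<'E'
from h import *
s=pickle.load(open("s0.pkl","rb"))["side"]
for X in ([.678,.087,.0175],[.6784,.0856-.045,.015]): print((proj(s,X)-[365,205])*5+[600,200])
E
```

```text
[597.73488891 294.86027096]
[626.48328728 372.80278908]
```

Emit:
drive_tool(
  motion=[-1,0,0,0,0,0,0,-1,0,0,0,0,0,0,-1,0,0,0,0,0,0,-1,0,0,0,0,0,0,-1,0,0,0,0,0,0,-1,0,0,0,0,0,0,-1,0,0,0,0,0,0,-1,0,0,0,0,0,0,-1,0,0,0,0,0,0,-1,0,0,0,0,0,0],
  grip_force=40,
)

```text
time_s: 3.37
eef_pos: [0.6786, 0.0863, 0.1821]
tool_rot: [[1.0, 0.0, 0.005], [0.0, -1.0, 0.002], [0.005, -0.002, -1.0]]
contact_force: [-0.7, 0.8, 6.3]
finger_gap: 0.718
grip_force: 43.9
```

Emit:
drive_tool(
  motion=[-1,0,0,-0.02,0,0,0,-1,0,0,-0.05,0,0,0,-1,0,0,-0.09,0,0,0,-1,0,0,-0.13,0,0,0,-1,0,0,-0.13,0,0,0,-1,0,0,-0.13,0,0,0],
)

```text
time_s: 3.87
eef_pos: [0.6785, 0.0858, 0.3136]
tool_rot: [[1.0, -0.0, 0.009], [-0.0, -1.0, 0.001], [0.009, -0.001, -1.0]]
contact_force: [-0.4, -0.7, -2.1]
finger_gap: 0.72
grip_force: 44.2
```

Emit:
drive_tool(
  motion=[-1,-0.226,0.413,0,0,0,0,-1,-0.226,0.413,0,0,0,0,-1,-0.226,0.413,0,0,0,0,-1,-0.226,0.413,0,0,0,0,-1,-0.226,0.413,0,0,0,0,-1,-0.226,0.413,0,0,0,0,-1,-0.226,0.413,0,0,0,0,-1,-0.226,0.413,0,0,0,0,-1,-0.226,0.413,0,0,0,0,-1,-0.226,0.413,0,0,0,0,-1,-0.226,0.413,0,0,0,0,-1,-0.226,0.413,0,0,0,0,-1,-0.226,0.413,0,0,0,0,-1,-0.226,0.413,0,0,0,0,-1,-0.226,0.413,0,0,0,0,-1,-0.226,0.413,0,0,0,0,-1,-0.226,0.413,0,0,0,0],
)

```text
time_s: 5.28
eef_pos: [0.4525, -0.3256, 0.3085]
tool_rot: [[1.0, 0.004, 0.0], [0.004, -1.0, 0.001], [0.0, -0.001, -1.0]]
contact_force: [-0.3, -1.0, -0.9]
finger_gap: 0.72
grip_force: 44.3
```

Emit:
drive_tool(
  motion=[-1,0,0,0.03,0,0,0,-1,0,0,0.06,0,0,0,-1,0,0,0.075,0,0,0,-1,0,0,0.08,0,0,0,-1,0,0,0.083,0,0,0,-1,0,0,0.083,0,0,0,-1,0,0,0.083,0,0,0],
)

```text
time_s: 5.87
eef_pos: [0.4524, -0.3276, 0.227]
tool_rot: [[1.0, 0.001, 0.002], [0.001, -1.0, -0.001], [0.002, 0.001, -1.0]]
contact_force: [-0.0, 0.2, -1.1]
finger_gap: 0.722
grip_force: 44.3
```

```bash
python3 - <<'E'
from plant import env
from h import *
t=env.snapshot("top");s=env.snapshot("side")
mosaic(t,[(499,295)],"a.png",h=40,k=5,cols=1);mosaic(s,[(280,400)],"b.png",h=40,k=5,cols=1)
cv2.imwrite("pics/g2.png",np.hstack([cv2.imread("a.png"),cv2.imread("b.png")]));st=env.get_state();print(st["eef_pos"],st["contact_force"])
E
```

```text
[ 0.45221747 -0.32788246  0.22725099] [ 0.71659222  0.14791894 -1.27186341]
```

View pics/g2.png

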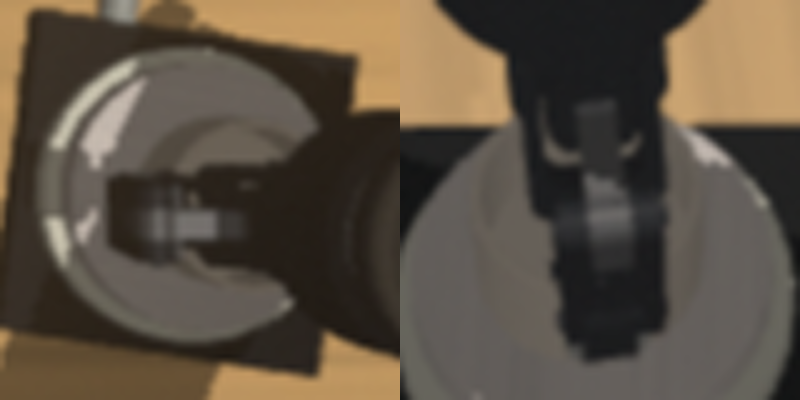

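Emit:
drive_tool(
  motion=[-1,0,0,0.003,0,0,0,-1,0,0,0.005,0,0,0,-1,0,0,0.005,0,0,0,-1,0,0,0.005,0,0,0],
)

```text
time_s: 6.3
eef_pos: [0.4518, -0.3279, 0.222]
tool_rot: [[1.0, -0.0, 0.002], [-0.0, -1.0, -0.001], [0.002, 0.001, -1.0]]
contact_force: [-1.2, 0.8, 5.3]
finger_gap: 0.72
grip_force: 44.9
```

Emit:
drive_tool(
  motion=[0.6,0,0,0,0,0,0,1,0,0,0,0,0,0,1,0,0,0,0,0,0,1,0,0,0,0,0,0,1,0,0,0,0,0,0,1,0,0,0,0,0,0,1,0,0,-0.03,0,0,0,1,0,0,-0.07,0,0,0,1,0,0,-0.11,0,0,0,1,0,0,-0.15,0,0,0,1,0,0,-0.15,0,0,0,1,0,0,-0.15,0,0,0],
)

```text
time_s: 7.3
eef_pos: [0.4524, -0.3279, 0.374]
tool_rot: [[1.0, -0.0, 0.006], [-0.0, -1.0, -0.004], [0.006, 0.004, -1.0]]
contact_force: [0.5, 0.8, -0.5]
finger_gap: 1.0
grip_force: 0.0
```

Emit:
drive_tool(
  motion=[1,0.187,-0.627,0,0,0,0,1,0.187,-0.627,0,0,0,0,1,0.187,-0.627,0,0,0,0,1,0.187,-0.627,0,0,0,0,1,0.187,-0.627,0,0,0,0,1,0.187,-0.627,0,0,0,0,1,0.187,-0.627,0,0,0,0,1,0.187,-0.627,0,0,0,0,1,0.187,-0.627,0,0,0,0,1,0.187,-0.627,0,0,0,0,1,0.187,-0.627,0,0,0,0,1,0.187,-0.627,0,0,0,0,1,0.187,-0.627,0,0,0,0,1,0.187,-0.627,0,0,0,0,1,0.187,-0.627,0,0,0,0,1,0.187,-0.627,0,0,0,0,1,0.187,-0.627,0,0,0,0,1,0.187,-0.627,0,0,0,0,1,0.187,-0.627,0,0,0,0,1,0.187,-0.627,0,0,0,0],
)

```text
time_s: 8.97
eef_pos: [0.6389, 0.2974, 0.3697]
tool_rot: [[1.0, -0.002, -0.001], [-0.002, -1.0, -0.003], [-0.001, 0.003, -1.0]]
contact_force: [-0.1, 0.4, 0.1]
finger_gap: 1.001
grip_force: 0.0
```

```bash
python3 - <<'E'
from plant import env
from h import *
t=env.snapshot("top");s=env.snapshot("side")
pickle.dump((t,s),open("s1.pkl","wb"))
mosaic(t,[(499,295)],"a.png",h=40,k=5,cols=1);mosaic(s,[(280,400)],"b.png",h=40,k=5,cols=1)
cv2.imwrite("pics/g3.png",np.hstack([cv2.imread("a.png"),cv2.imread("b.png")]));st=env.get_state();print(st["eef_pos"],st["time_s"],st["joints"])
E
```

```text
[0.63894586 0.29729881 0.37064546] 9.0667 [-0.22342301  0.70635428 -0.47698292  1.04018648  0.30592947  1.45896282
 -2.20704853]
```

View pics/g3.png

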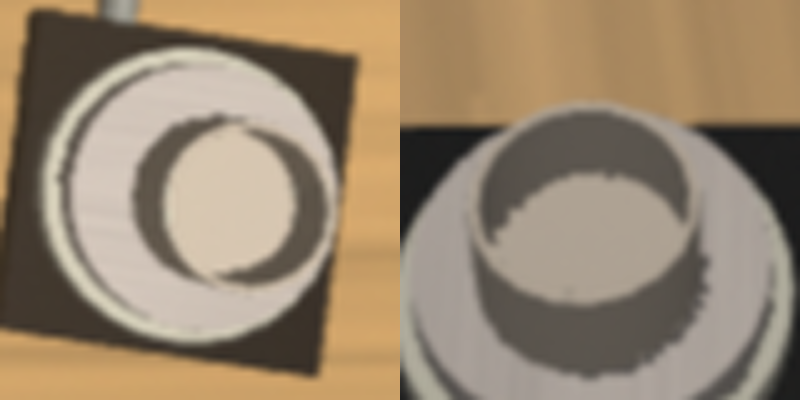

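```bash
python3 - <<'E'
from h import *
t,s=pickle.load(open("s1.pkl","rb"))
print(loc(t,(508.3,295.6),.075,.031),loc(s,(277,400.8),.075,.031))
E
```

```text
[ 0.45316016 -0.32904087] [ 0.45229005 -0.32804364]
```

Emit:
drive_tool(
  motion=[1,0,-0.002,0.04,0,0,0,1,0,-0.002,0.08,0,0,0,1,0,-0.002,0.12,0,0,0,1,0,-0.002,0.15,0,0,0,1,0,-0.002,0.161,0,0,0,1,0,-0.002,0.161,0,0,0,1,0,-0.002,0.161,0,0,0,1,0,-0.002,0.161,0,0,0,-1,0,-0.002,0.161,0,0,0,-1,0,-0.002,0.161,0,0,0,-1,0,-0.002,0.161,0,0,0,-1,0,-0.002,0.161,0,0,0,-1,0,-0.002,0.161,0,0,0,-1,0,-0.002,0.161,0,0,0,-1,0,-0.002,0.161,0,0,0,-1,0,-0.002,0.161,0,0,0,-1,0,-0.002,0.161,0,0,0,-1,0,-0.002,0.161,0,0,0,-1,0,-0.002,0.161,0,0,0],
  grip_force=40,
)

```text
time_s: 10.65
eef_pos: [0.639, 0.3016, 0.2113]
tool_rot: [[1.0, -0.0, 0.002], [-0.0, -1.0, 0.001], [0.002, -0.001, -1.0]]
contact_force: [-1.1, -1.1, 6.7]
finger_gap: 0.504
grip_force: 41.1
```

Emit:
drive_tool(
  motion=[-1,0,0,-0.02,0,0,0,-1,0,0,-0.05,0,0,0,-1,0,0,-0.09,0,0,0,-1,0,0,-0.13,0,0,0,-1,0,0,-0.17,0,0,0,-1,0,0,-0.17,0,0,0,-1,0,0,-0.17,0,0,0],
)

```text
time_s: 11.23
eef_pos: [0.6387, 0.3021, 0.3833]
tool_rot: [[1.0, -0.0, 0.006], [-0.0, -1.0, 0.004], [0.006, -0.004, -1.0]]
contact_force: [-0.6, 0.5, -2.2]
finger_gap: 0.509
grip_force: 41.0
```

Emit:
drive_tool(
  motion=[-1,-0.186,0.628,0,0,0,0,-1,-0.186,0.628,0,0,0,0,-1,-0.186,0.628,0,0,0,0,-1,-0.186,0.628,0,0,0,0,-1,-0.186,0.628,0,0,0,0,-1,-0.186,0.628,0,0,0,0,-1,-0.186,0.628,0,0,0,0,-1,-0.186,0.628,0,0,0,0,-1,-0.186,0.628,0,0,0,0,-1,-0.186,0.628,0,0,0,0,-1,-0.186,0.628,0,0,0,0,-1,-0.186,0.628,0,0,0,0,-1,-0.186,0.628,0,0,0,0,-1,-0.186,0.628,0,0,0,0,-1,-0.186,0.628,0,0,0,0,-1,-0.186,0.628,0,0,0,0,-1,-0.186,0.628,0,0,0,0,-1,-0.186,0.628,0,0,0,0,-1,-0.186,0.628,0,0,0,0,-1,-0.186,0.628,0,0,0,0],
)

```text
time_s: 12.9
eef_pos: [0.453, -0.3247, 0.3785]
tool_rot: [[1.0, 0.003, -0.001], [0.003, -1.0, 0.003], [-0.001, -0.003, -1.0]]
contact_force: [-0.4, 0.1, -1.2]
finger_gap: 0.51
grip_force: 41.1
```

Emit:
drive_tool(
  motion=[-1,0,0,0,0,0,0,-1,0,0,0.02,0,0,0,-1,0,0,0.03,0,0,0,-1,0,0,0.03,0,0,0,-1,0,0,0.03,0,0,0],
)

```text
time_s: 13.32
eef_pos: [0.4524, -0.3258, 0.3489]
tool_rot: [[1.0, 0.001, -0.002], [0.001, -1.0, 0.001], [-0.002, -0.001, -1.0]]
contact_force: [0.8, -0.7, -1.2]
finger_gap: 0.504
grip_force: 41.1
```

```bash
python3 - <<'E'
from plant import env
from h import *
t=env.snapshot("top");s=env.snapshot("side")
mosaic(t,[(510,295)],"a.png",h=40,k=5,cols=1);mosaic(s,[(280,380)],"b.png",h=40,k=5,cols=1)
cv2.imwrite("pics/g4.png",np.hstack([cv2.imread("a.png"),cv2.imread("b.png")]));st=env.get_state();print(st["eef_pos"],st["contact_force"])
E
```

```text
[ 0.45280173 -0.32637842  0.35031042] [-0.07901166 -0.65057249 -0.42908039]
```

View pics/g4.png

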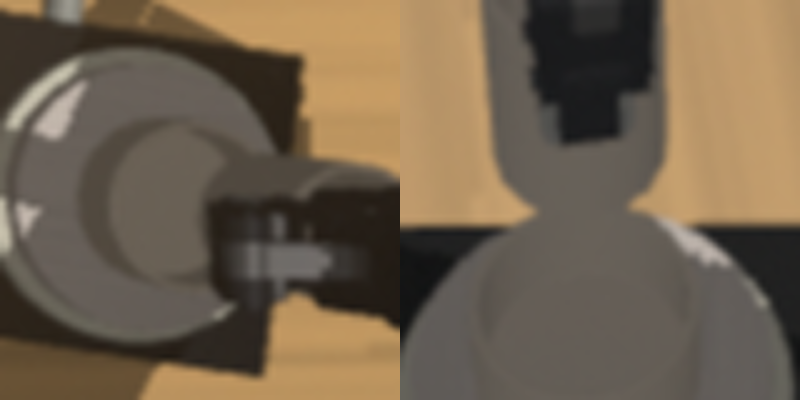

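```bash
python3 - <<'E'
from h import *
t,s=pickle.load(open("s1.pkl","rb"))
for z in (.16,.142,.075,.045): print(z,(proj(s,[.4527,-.3265,z])-[280,380])*5+[600,200])
E
```

```text
0.16 [574.97407319  97.64696244]
0.142 [577.4865234  142.19451185]
0.075 [586.1314495  295.47526992]
0.045 [589.67705441 358.34139543]
```

Emit:
drive_tool(
  motion=[-1,0,0.002,0,0,0,0,-1,0,0.002,0.02,0,0,0,-1,0,0.002,0.04,0,0,0,-1,0,0.002,0.06,0,0,0,-1,0,0.002,0.075,0,0,0,-1,0,0.002,0.085,0,0,0,-1,0,0.002,0.088,0,0,0,-1,0,0.002,0.088,0,0,0,-1,0,0.002,0.088,0,0,0],
)

```text
time_s: 14.17
eef_pos: [0.453, -0.3289, 0.2627]
tool_rot: [[1.0, -0.0, 0.002], [-0.0, -1.0, -0.001], [0.002, 0.001, -1.0]]
contact_force: [0.3, 0.3, -1.6]
finger_gap: 0.509
grip_force: 41.1
```

Emit:
drive_tool(
  motion=[-1,0,0,0.003,0,0,0,-1,0,0,0.005,0,0,0,-1,0,0,0.005,0,0,0,-1,0,0,0.005,0,0,0],
)

```text
time_s: 14.5
eef_pos: [0.4524, -0.3286, 0.2569]
tool_rot: [[1.0, -0.0, 0.0], [-0.0, -1.0, -0.0], [0.0, 0.0, -1.0]]
contact_force: [0.5, 0.2, -0.9]
finger_gap: 0.51
grip_force: 41.1
```

Not yet down; 2 mm more.

Emit:
drive_tool(
  motion=[-1,0,0,0.001,0,0,0,-1,0,0,0.002,0,0,0,-1,0,0,0.002,0,0,0,-1,0,0,0.002,0,0,0],
)

```text
time_s: 14.83
eef_pos: [0.4527, -0.3287, 0.2563]
tool_rot: [[1.0, -0.0, 0.001], [-0.0, -1.0, -0.001], [0.001, 0.001, -1.0]]
contact_force: [-2.0, 1.1, 6.9]
finger_gap: 0.504
grip_force: 41.7
```

Emit:
drive_tool(
  motion=[0.5,0,0,0,0,0,0,0.5,0,0,0,0,0,0,0.5,0,0,0,0,0,0,0.5,0,0,0,0,0,0,0.5,0,0,0,0,0,0,0.5,0,0,-0.02,0,0,0,0.5,0,0,-0.05,0,0,0,0.5,0,0,-0.08,0,0,0,0.5,0,0,-0.12,0,0,0,0.5,0,0,-0.12,0,0,0,0.5,0,0,-0.12,0,0,0],
)

```text
time_s: 15.75
eef_pos: [0.4534, -0.3289, 0.3778]
tool_rot: [[1.0, 0.0, 0.006], [0.0, -1.0, -0.004], [0.006, 0.004, -1.0]]
contact_force: [-0.2, 0.1, -0.8]
finger_gap: 0.751
grip_force: 0.0
```

Emit:
drive_tool(
  motion=[1,-0.002,-0.252,0,0,0,0,1,-0.002,-0.252,0,0,0,0,1,-0.002,-0.252,0,0,0,0,1,-0.002,-0.252,0,0,0,0,1,-0.002,-0.252,0,0,0,0,1,-0.002,-0.252,0,0,0,0,1,-0.002,-0.252,0,0,0,0,1,-0.002,-0.252,0,0,0,0,1,-0.002,-0.252,0,0,0,0,1,-0.002,-0.252,0,0,0,0],
)

```text
time_s: 16.58
eef_pos: [0.4502, -0.0785, 0.3738]
tool_rot: [[1.0, -0.003, -0.002], [-0.003, -1.0, -0.0], [-0.002, 0.0, -1.0]]
contact_force: [-0.5, 0.2, 0.3]
finger_gap: 1.001
grip_force: 0.0
```

```bash
python3 - <<'E'
from plant import env
from h import *
t=env.snapshot("top");s=env.snapshot("side")
pickle.dump((t,s),open("s2.pkl","wb"))
mosaic(t,[(510,295)],"a.png",h=40,k=5,cols=1);mosaic(s,[(280,375)],"b.png",h=40,k=5,cols=1)
cv2.imwrite("pics/g5.png",np.hstack([cv2.imread("a.png"),cv2.imread("b.png")]));st=env.get_state();print(st["eef_pos"],st["contact_force"])
E
```

```text
[ 0.45031451 -0.07858156  0.37411188] [-0.03910779 -0.4457497  -0.0058256 ]
```

View pics/g5.png

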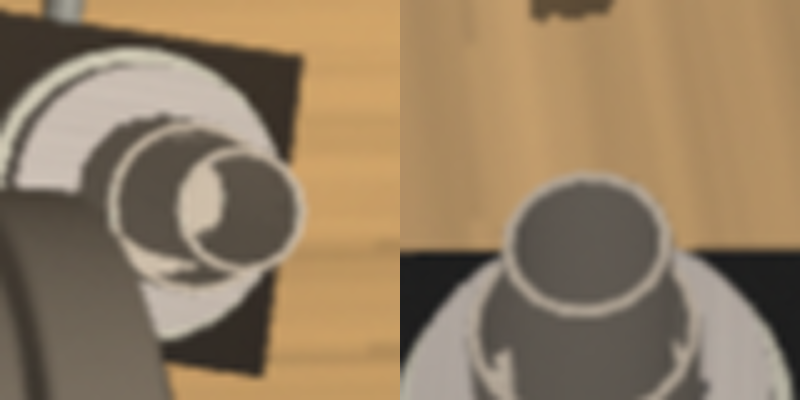

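```bash
python3 - <<'E'
from h import *
t,s=pickle.load(open("s2.pkl","rb"))
print(loc(t,(518.1,296.6),.113,.022),loc(s,(277.4,384.2),.113,.022))
E
```

```text
[ 0.45408945 -0.33089218] [ 0.45385991 -0.3292674 ]
```

Emit:
drive_tool(
  motion=[1,0.001,-0.002,0.04,0,0,0,1,0.001,-0.002,0.08,0,0,0,1,0.001,-0.002,0.11,0,0,0,1,0.001,-0.002,0.131,0,0,0,1,0.001,-0.002,0.131,0,0,0,1,0.001,-0.002,0.131,0,0,0,0,0.001,-0.002,0.131,0,0,0,-0.3,0.001,-0.002,0.131,0,0,0,-0.3,0.001,-0.002,0.131,0,0,0,-1,0.001,-0.002,0.131,0,0,0,-1,0.001,-0.002,0.131,0,0,0,-1,0.001,-0.002,0.131,0,0,0,-1,0.001,-0.002,0.131,0,0,0,-1,0.001,-0.002,0.131,0,0,0,-1,0.001,-0.002,0.131,0,0,0,-1,0.001,-0.002,0.131,0,0,0,-1,0.001,-0.002,0.131,0,0,0,-1,0.001,-0.002,0.131,0,0,0],
  grip_force=40,
)

```text
time_s: 18.18
eef_pos: [0.452, -0.0748, 0.2447]
tool_rot: [[1.0, -0.0, 0.002], [-0.0, -1.0, -0.001], [0.002, 0.001, -1.0]]
contact_force: [-1.0, -0.5, 6.0]
finger_gap: 0.278
grip_force: 39.3
```

Emit:
drive_tool(
  motion=[-1,0,0,-0.02,0,0,0,-1,0,0,-0.05,0,0,0,-1,0,0,-0.09,0,0,0,-1,0,0,-0.13,0,0,0,-1,0,0,-0.15,0,0,0,-1,0,0,-0.15,0,0,0,-1,0.001,0.254,-0.15,0,0,0,-1,0.001,0.254,-0.15,0,0,0,-1,0.001,0.254,-0.15,0,0,0,-1,0.001,0.254,-0.15,0,0,0,-1,0.001,0.254,-0.15,0,0,0,-1,0.001,0.254,-0.15,0,0,0,-1,0.001,0.254,-0.15,0,0,0,-1,0.001,0.254,-0.15,0,0,0,-1,0.001,0.254,-0.15,0,0,0,-1,0.001,0.254,-0.15,0,0,0,-1,0.001,0.254,-0.15,0,0,0,-1,0.001,0.254,-0.15,0,0,0,-1,0.001,0.254,-0.15,0,0,0],
)

```text
time_s: 19.77
eef_pos: [0.4528, -0.3274, 0.3939]
tool_rot: [[1.0, 0.002, 0.0], [0.002, -1.0, -0.0], [0.0, 0.0, -1.0]]
contact_force: [0.4, -0.4, -1.9]
finger_gap: 0.279
grip_force: 39.6
```

```bash
python3 - <<'E'
from plant import env
from h import *
t=env.snapshot("top");s=env.snapshot("side")
mosaic(t,[(515,295)],"a.png",h=40,k=5,cols=1);mosaic(s,[(280,360)],"b.png",h=40,k=5,cols=1)
cv2.imwrite("pics/g6.png",np.hstack([cv2.imread("a.png"),cv2.imread("b.png")]));st=env.get_state();e=st["eef_pos"];print(e,st["contact_force"])
for z in(.24,.2,.15):print(z,(proj(s,[e[0],e[1],z])-[280,360])*5+[600,200])
E
```

```text
[ 0.45259346 -0.32791443  0.39393398] [ 0.04160969  0.14601326 -0.77541533]
0.24 [562.90052795 -15.85936111]
0.2 [569.30168277  97.6150137 ]
0.15 [576.61579774 227.27359061]
```

View pics/g6.png

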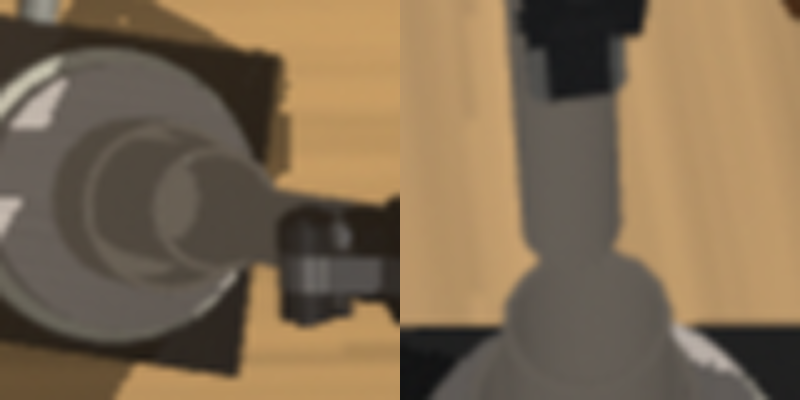

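Emit:
drive_tool(
  motion=[-1,0.001,0.002,0,0,0,0,-1,0.001,0.002,0.02,0,0,0,-1,0.001,0.002,0.04,0,0,0,-1,0.001,0.002,0.06,0,0,0,-1,0.001,0.002,0.08,0,0,0,-1,0.001,0.002,0.09,0,0,0,-1,0.001,0.002,0.093,0,0,0,-1,0.001,0.002,0.093,0,0,0,-1,0.001,0.002,0.093,0,0,0],
)

```text
time_s: 20.62
eef_pos: [0.4539, -0.3309, 0.3017]
tool_rot: [[1.0, -0.0, 0.002], [-0.0, -1.0, -0.001], [0.002, 0.001, -1.0]]
contact_force: [-1.1, 0.3, -1.0]
finger_gap: 0.283
grip_force: 39.6
```

Emit:
drive_tool(
  motion=[-1,0,0,0.003,0,0,0,-1,0,0,0.006,0,0,0,-1,0,0,0.006,0,0,0,-1,0,0,0.006,0,0,0],
)

```text
time_s: 20.95
eef_pos: [0.4534, -0.3306, 0.2949]
tool_rot: [[1.0, -0.0, 0.0], [-0.0, -1.0, -0.0], [0.0, 0.0, -1.0]]
contact_force: [0.2, -0.8, -0.3]
finger_gap: 0.276
grip_force: 39.6
```

Emit:
drive_tool(
  motion=[-1,0,0,0.001,0,0,0,-1,0,0,0.002,0,0,0,-1,0,0,0.002,0,0,0,-1,0,0,0.002,0,0,0],
)

```text
time_s: 21.28
eef_pos: [0.4537, -0.3306, 0.2947]
tool_rot: [[1.0, -0.0, 0.001], [-0.0, -1.0, -0.001], [0.001, 0.001, -1.0]]
contact_force: [-2.3, 1.0, 7.8]
finger_gap: 0.28
grip_force: 40.2
```

Emit:
drive_tool(
  motion=[0,0,0,0,0,0,0,0,0,0,0,0,0,0,0.2,0,0,0,0,0,0,0.2,0,0,0,0,0,0,0.2,0,0,0,0,0,0,0.2,0,0,-0.02,0,0,0,0.5,0,0,-0.05,0,0,0,1,0,0,-0.08,0,0,0,1,0,0,-0.08,0,0,0,1,0.099,-0.194,-0.08,0,0,0,1,0.099,-0.194,-0.08,0,0,0,1,0.099,-0.194,-0.08,0,0,0,1,0.099,-0.194,-0.08,0,0,0,1,0.099,-0.194,-0.08,0,0,0,1,0.099,-0.194,-0.08,0,0,0,1,0.099,-0.194,-0.08,0,0,0,1,0.099,-0.194,-0.08,0,0,0,1,0.099,-0.194,-0.08,0,0,0],
)

```text
time_s: 22.78
eef_pos: [0.5519, -0.1386, 0.3723]
tool_rot: [[1.0, -0.003, -0.001], [-0.003, -1.0, -0.002], [-0.001, 0.002, -1.0]]
contact_force: [-0.8, -0.8, 0.3]
finger_gap: 1.001
grip_force: 0.0
```

```bash
python3 - <<'E'
from plant import env
from h import *
t=env.snapshot("top");s=env.snapshot("side")
pickle.dump((t,s),open("s3.pkl","wb"))
cv2.imwrite("pics/g7.png",np.hstack([t["color"][150:430,240:],s["color"][150:430,200:600]])[:,:,::-1]);st=env.get_state();print(st["eef_pos"])
E
```

```text
[ 0.55175246 -0.13907596  0.37245025]
```

View pics/g7.png

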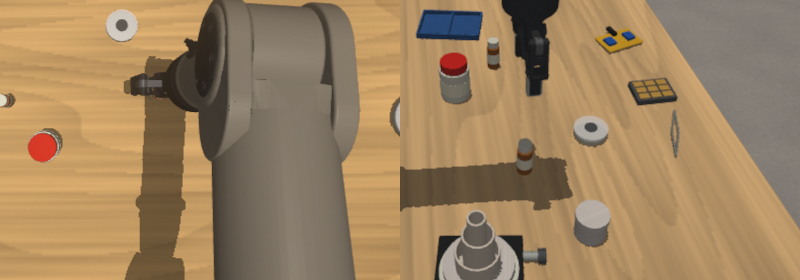

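Emit:
drive_tool(
  motion=[1,0.001,-0.002,0.04,0,0,0,1,0.001,-0.002,0.08,0,0,0,1,0.001,-0.002,0.12,0,0,0,1,0.001,-0.002,0.15,0,0,0,1,0.001,-0.002,0.175,0,0,0,1,0.001,-0.002,0.175,0,0,0,1,0.001,-0.002,0.175,0,0,0,0,0.001,-0.002,0.175,0,0,0,-0.3,0.001,-0.002,0.175,0,0,0,-0.3,0.001,-0.002,0.175,0,0,0,-1,0.001,-0.002,0.175,0,0,0,-1,0.001,-0.002,0.175,0,0,0,-1,0.001,-0.002,0.175,0,0,0,-1,0.001,-0.002,0.175,0,0,0,-1,0.001,-0.002,0.175,0,0,0,-1,0.001,-0.002,0.175,0,0,0,-1,0.001,-0.002,0.175,0,0,0,-1,0.001,-0.002,0.175,0,0,0],
  grip_force=30,
)

```text
time_s: 24.38
eef_pos: [0.554, -0.1347, 0.1989]
tool_rot: [[1.0, -0.0, 0.002], [-0.0, -1.0, -0.001], [0.002, 0.001, -1.0]]
contact_force: [-0.6, 0.4, 5.0]
finger_gap: 0.287
grip_force: 30.2
```

Emit:
drive_tool(
  motion=[-1,0,0,-0.02,0,0,0,-1,0,0,-0.05,0,0,0,-1,0,0,-0.09,0,0,0,-1,0,0,-0.13,0,0,0,-1,0,0,-0.15,0,0,0,-1,-0.056,-0.44,-0.15,0,0,0,-1,-0.056,-0.44,-0.15,0,0,0,-1,-0.056,-0.44,-0.15,0,0,0,-1,-0.056,-0.44,-0.15,0,0,0,-1,-0.056,-0.44,-0.15,0,0,0,-1,-0.056,-0.44,-0.15,0,0,0,-1,-0.056,-0.44,-0.15,0,0,0,-1,-0.056,-0.44,-0.15,0,0,0,-1,-0.056,-0.44,-0.15,0,0,0,-1,-0.056,-0.44,-0.15,0,0,0,-1,-0.056,-0.44,-0.15,0,0,0,-1,-0.056,-0.44,-0.15,0,0,0,-1,-0.056,-0.44,-0.15,0,0,0,-1,-0.056,-0.44,-0.15,0,0,0,-1,-0.056,-0.44,-0.15,0,0,0],
)

```text
time_s: 26.05
eef_pos: [0.4983, 0.3035, 0.3472]
tool_rot: [[1.0, -0.003, -0.0], [-0.003, -1.0, -0.002], [-0.0, 0.002, -1.0]]
contact_force: [-0.2, -0.1, 0.1]
finger_gap: 0.294
grip_force: 29.8
```

Emit:
drive_tool(
  motion=[-1,0,0,0.03,0,0,0,-1,0,0,0.07,0,0,0,-1,0,0,0.1,0,0,0,-1,0,0,0.125,0,0,0,-1,0,0,0.137,0,0,0,-1,0,0,0.137,0,0,0,-1,0,0,0.141,0,0,0,-1,0,0,0.144,0,0,0,-1,0,0,0.144,0,0,0,-1,0,0,0.144,0,0,0],
)

```text
time_s: 26.88
eef_pos: [0.498, 0.3058, 0.2051]
tool_rot: [[1.0, -0.0, 0.002], [-0.0, -1.0, 0.001], [0.002, -0.001, -1.0]]
contact_force: [-0.5, 0.2, -1.2]
finger_gap: 0.295
grip_force: 29.8
```

Emit:
drive_tool(
  motion=[-1,0,0,0.002,0,0,0,-1,0,0,0.004,0,0,0,-1,0,0,0.004,0,0,0,-1,0,0,0.004,0,0,0],
)

```text
time_s: 27.22
eef_pos: [0.4981, 0.3061, 0.2028]
tool_rot: [[1.0, -0.0, 0.003], [-0.0, -1.0, 0.001], [0.003, -0.001, -1.0]]
contact_force: [-1.9, -2.0, 12.0]
finger_gap: 0.29
grip_force: 30.9
```

Emit:
drive_tool(
  motion=[-1,0,0,-0.001,0,0,0,0,0,0,-0.001,0,0,0,0.2,0,0,-0.001,0,0,0,0.2,0,0,-0.001,0,0,0,0.2,0,0,-0.001,0,0,0,0.2,0,0,-0.02,0,0,0,0.5,0,0,-0.06,0,0,0,1,0,0,-0.1,0,0,0,1,0,0,-0.14,0,0,0,1,0,0,-0.14,0,0,0,1,0.0435,0.149,-0.14,0,0,0,1,0.0435,0.149,-0.14,0,0,0,1,0.0435,0.149,-0.14,0,0,0,1,0.0435,0.149,-0.14,0,0,0,1,0.0435,0.149,-0.14,0,0,0,1,0.0435,0.149,-0.14,0,0,0,1,0.0435,0.149,-0.14,0,0,0],
)

```text
time_s: 28.63
eef_pos: [0.5407, 0.1569, 0.3393]
tool_rot: [[1.0, 0.0, -0.001], [0.0, -1.0, 0.001], [-0.001, -0.001, -1.0]]
contact_force: [-0.5, -0.1, -0.7]
finger_gap: 1.002
grip_force: 0.0
```

Emit:
drive_tool(
  motion=[1,0,0,0,0,0,0,1,0,0,0,0,0,0],
)

```text
time_s: 28.8
eef_pos: [0.5402, 0.1585, 0.3397]
tool_rot: [[1.0, 0.004, -0.0], [0.004, -1.0, 0.001], [-0.0, -0.001, -1.0]]
contact_force: [0.0, -0.3, -0.3]
finger_gap: 1.0
grip_force: 0.0
```

Emit:
drive_tool(
  motion=[1,0.001,0.001,0.04,0,0,0,1,0.001,0.001,0.08,0,0,0,1,0.001,0.001,0.11,0,0,0,1,0.001,0.001,0.13,0,0,0,1,0.001,0.001,0.142,0,0,0,1,0.001,0.001,0.142,0,0,0,1,0.001,0.001,0.142,0,0,0,0,0.001,0.001,0.142,0,0,0,-0.3,0.001,0.001,0.142,0,0,0,-0.3,0.001,0.001,0.142,0,0,0,-1,0.001,0.001,0.142,0,0,0,-1,0.001,0.001,0.142,0,0,0,-1,0.001,0.001,0.142,0,0,0,-1,0.001,0.001,0.142,0,0,0,-1,0.001,0.001,0.142,0,0,0,-1,0.001,0.001,0.142,0,0,0,-1,0.001,0.001,0.142,0,0,0],
  grip_force=30,
)

```text
time_s: 30.22
eef_pos: [0.5423, 0.1556, 0.1984]
tool_rot: [[1.0, -0.0, 0.001], [-0.0, -1.0, 0.0], [0.001, -0.0, -1.0]]
contact_force: [-0.4, 0.4, 5.8]
finger_gap: 0.298
grip_force: 30.4
```

Emit:
drive_tool(
  motion=[-1,0,0,-0.02,0,0,0,-1,0,0,-0.05,0,0,0,-1,0,0,-0.09,0,0,0,-1,0,0,-0.13,0,0,0,-1,0,0,-0.14,0,0,0,-1,-0.111,-0.163,-0.14,0,0,0,-1,-0.111,-0.163,-0.14,0,0,0,-1,-0.111,-0.163,-0.14,0,0,0,-1,-0.111,-0.163,-0.14,0,0,0,-1,-0.111,-0.163,-0.14,0,0,0,-1,-0.111,-0.163,-0.14,0,0,0,-1,-0.111,-0.163,-0.14,0,0,0,-1,-0.111,-0.163,-0.14,0,0,0,-1,-0.111,-0.163,-0.14,0,0,0],
)

```text
time_s: 31.38
eef_pos: [0.4321, 0.3167, 0.3369]
tool_rot: [[1.0, -0.003, -0.0], [-0.003, -1.0, -0.002], [-0.0, 0.002, -1.0]]
contact_force: [0.2, -0.1, -0.6]
finger_gap: 0.29
grip_force: 30.2
```

Emit:
drive_tool(
  motion=[-1,0,0,0.03,0,0,0,-1,0,0,0.07,0,0,0,-1,0,0,0.1,0,0,0,-1,0,0,0.12,0,0,0,-1,0,0,0.128,0,0,0,-1,0,0,0.13,0,0,0,-1,0,0,0.132,0,0,0,-1,0,0,0.134,0,0,0,-1,0,0,0.134,0,0,0,-1,0,0,0.134,0,0,0],
)

```text
time_s: 32.22
eef_pos: [0.4315, 0.3188, 0.2049]
tool_rot: [[1.0, -0.0, 0.002], [-0.0, -1.0, 0.001], [0.002, -0.001, -1.0]]
contact_force: [-0.1, -0.6, -0.7]
finger_gap: 0.297
grip_force: 30.2
```

Emit:
drive_tool(
  motion=[-1,0,0,0.002,0,0,0,-1,0,0,0.003,0,0,0,-1,0,0,0.003,0,0,0,-1,0,0,0.003,0,0,0],
)

```text
time_s: 32.55
eef_pos: [0.4315, 0.319, 0.2024]
tool_rot: [[1.0, 0.0, 0.003], [0.0, -1.0, 0.001], [0.003, -0.001, -1.0]]
contact_force: [0.2, -1.0, 6.1]
finger_gap: 0.297
grip_force: 30.0
```

Emit:
drive_tool(
  motion=[0,0,0,0,0,0,0,0.2,0,0,0,0,0,0,0.2,0,0,0,0,0,0,0.2,0,0,0,0,0,0,0.2,0,0,-0.02,0,0,0,0.3,0,0,-0.06,0,0,0,0.5,0,0,-0.1,0,0,0,0.5,0,0,-0.14,0,0,0,0.5,0,0,-0.17,0,0,0,0.5,0.05,0.32,-0.17,0,0,0,0.5,0.05,0.32,-0.17,0,0,0,0.5,0.05,0.32,-0.17,0,0,0,0.5,0.05,0.32,-0.17,0,0,0,0.5,0.05,0.32,-0.17,0,0,0,0.5,0.05,0.32,-0.17,0,0,0,0.5,0.05,0.32,-0.17,0,0,0,0.5,0.05,0.32,-0.17,0,0,0,0.5,0.05,0.32,-0.17,0,0,0,0.5,0.05,0.32,-0.17,0,0,0],
)

```text
time_s: 34.13
eef_pos: [0.481, -0.0042, 0.3703]
tool_rot: [[1.0, -0.006, -0.001], [-0.006, -1.0, -0.0], [-0.001, 0.0, -1.0]]
contact_force: [-0.3, -0.4, -0.0]
finger_gap: 0.754
grip_force: 0.0
```

Emit:
drive_tool(
  motion=[0.5,0,0,0,0,0,0,0.5,0,0,0,0,0,0,0.5,0,0,0,0,0,0,0.5,0,0,0,0,0,0],
)

```text
time_s: 34.47
eef_pos: [0.4808, 0.0, 0.3707]
tool_rot: [[1.0, 0.003, 0.0], [0.003, -1.0, 0.0], [0.0, -0.0, -1.0]]
contact_force: [0.1, -0.1, 0.9]
finger_gap: 0.754
grip_force: 0.0
```

```bash
python3 - <<'E'
from plant import env
from h import *
t=env.snapshot("top");s=env.snapshot("side")
a=cv2.resize(t["color"][230:350,110:210],None,fx=2.5,fy=2.5);b=cv2.resize(t["color"][230:350,450:550],None,fx=2.5,fy=2.5)
c=cv2.resize(s["color"][100:220,200:300],None,fx=2.5,fy=2.5);d=cv2.resize(s["color"][350:470,230:330],None,fx=2.5,fy=2.5)
cv2.imwrite("pics/g8.png",np.vstack([np.hstack([a,b]),np.hstack([c,d])])[:,:,::-1])
E
```

```text
(no output)
```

View pics/g8.png

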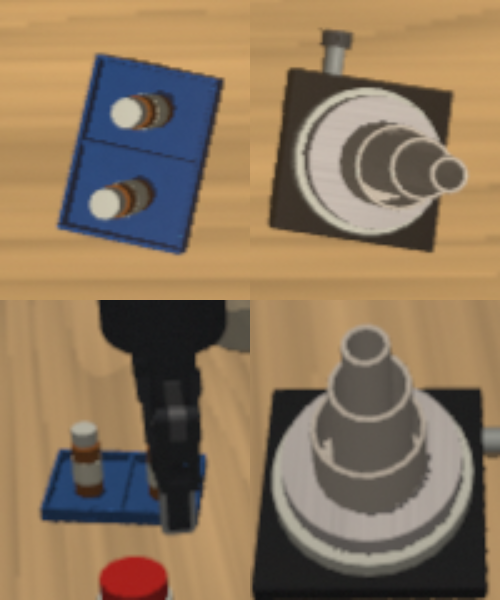

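The picture shows both vials standing upright, one per compartment, with caps at about (127,113) and (104,204). The three crucibles are nested upright on the stage, and nothing else has moved. I'm handing the job in.

```bash
python3 -c "
from plant import env
print(env.close_job())"
```

```text
the job is handed in; nothing more can be done
None
```

The job is handed in at about 35 s of the 136 s: the last pictures show the three crucibles nested upright on the stage and one vial standing in each tray compartment, and the arm never touched the jar, tin or dish; no verdict was returned.

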